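# Hold the weighted gourd heavy side down

## Task

The gourd on the leaning spindle has a weight hidden inside, off to one side. Turn it by the wooden clamp knob on its top end, feel for its heavy side, bring that side to the lowest point of its turn and finish still gripping the knob, holding the gourd there. Leave the jar, the small gourd and the brush where they stand.

Things in the scene. Friction and masses are not known exactly. Their poses are not given: they have to be found in the camera images.
- jig: Fixed carving jig: plywood base board 240 x 170 x 18 mm; origin at the centre of its underside, z up. It stands with its own yaw; its front (-x of the jig) looks roughly towards the robot. A spindle carries the gourd, leaning to the front: its axis points up along (-0.573, 0, 0.820) in the jig's axes (35 degrees from upright).
- spindle (a point): Start of the spindle, on its axis: on the jig, 45 mm behind its origin and 95 mm up. The gourd on it is 154 mm long (greatest radius 60 mm, 50 mm along the axis; upper bulge of radius 32 mm, 140 mm along). z of this frame points up along the axis, -x straight downhill; it does not turn.
- knob_grip (a point): Centre of the round dark wooden clamp knob at the gourd's upper end, on the axis 185 mm from its start: diameter 35 mm, 38 mm long along the axis (19 mm to either side of this point), fixed to the gourd and turning with it. z points up along the axis, x to the brass pin below.
- gourd: Gourd and knob in one, origin at the spindle's start, z up the axis, turning. Steel flange under the knob: radius 25 mm, 152 to 158 mm along the axis; a brass pin stands on it to 163 mm, 20 mm off the axis along x. Round the gourd's belly are short columns of dark dots: 1 at x, 2 at y, 3 at -x, 4 at -y. Pin and dots show only the turn, not the heavy side.
- turn (a joint): Turn of gourd and knob (rad), counterclockwise seen from the knob's end, endless; 0 means pin uphill. The bearing is stiff: friction 0.11 N m plus 0.03 per rad/s; the weight pulls with 0.14 to 0.18 N m times the sine of its angle from lowest. Let go, the gourd stays put within 40 to 55 degrees of heavy side lowest or highest; elsewhere it creeps down and stops 40 to 55 degrees short of lowest.
- jar_c (a point): Bystander, loose: open turned wooden jar, radius 36 mm, 85 mm high; point at its centre. Leave alone.
- small_gourd_c (a point): Bystander, loose: small bottle gourd standing up, radius 36 mm, 116 mm high; point half-way up. Leave alone.
- burnisher_grip (a point): Bystander, loose: brush lying on the bench; point on its handle. Leave alone.

How it is judged:
At the end, for the whole second after the job is handed in: The gourd's heavy side is within 0.35 rad (20 degrees) of the lowest point of its turn, the gourd is at rest (under 0.05 rad/s), and the fingers still grip the knob (over 4 N, grasp point within 35 mm of its centre) (x of weight in the frame of spindle below -0.0319 m and velocity of joint turn between -0.05 and 0.05 rad/s and contact force between the fingers and gourd above 4 N and distance between the grasp point and knob_grip below 0.035 m); the arm keeps its last pose, push and grip.
It fails at once if the jar, the small gourd or the brush is moved by more than 30 mm (distance of any of jar_c, small_gourd_c, burnisher_grip from where it was at the start of the episode above 0.03 m).
It also fails if it takes over 61 s, if anything falls off the work surface, if the arm or the gripper's body presses on something with over 40 N, if the wrist force passes 120 N, or if a joint passes its speed limit or range.

## Robot

A 7-joint arm with a two-finger parallel gripper is mounted at the origin on the work surface. World frame = base frame: x ahead of the robot, y to its left, z up, the work surface at z = 0. Lengths are in m, angles in rad, forces in N, time in s.
With the tool pointing down it reaches from about 0.375 to 0.925 m from the base axis. Payload 3.1 kg.
Tool frame: the origin (TCP) lies at the very end of the fingers, on their centre line; the grasp point (between the pads) lies 19 mm behind it (ctrl.hold_point_z is the distance from the TCP to the grasp point, in m); z points along the fingers, y is the line along which they close (so a half turn about z gives the same grasp; the last joint's range is limited). The gripper opens to 85 mm and grips with 20 to 120 N. Pads are 22 mm wide; open, the fingers measure 114 mm over their backs; the gripper's body (76 mm by 85 mm) begins 54 mm behind the grasp point. The pads swing forward as they close: fully open they stand 13 mm farther back than shut.
Start: joints at [-1.326, 0.383, 0.044, 1.598, -0.018, 1.161, -0.05], TCP at [0.218, 0.612, 0.231] pointing down, gripper open.
Joint ranges: [-2.61, 2.61], [-0.41, 2.15], [-1.48, 1.57], [0, 2.5], [-1.57, 4.71], [0.05, 1.97], [-2.85, 2.85]. Speed limits (rad/s): [2.79, 2.79, 3.14, 3.14, 3.14, 3.14, 3.14].

## Interface

Orientations are given as a unit quaternion [w, x, y, z].
In Python, from cell import ctrl, eyes gives the robot as it stands.
- The arm moves only by the tool arm_command, never from a script. Its argument "steps" is a list of rows, each an object of numbers: "dx", "dy", "dz": the shift along the tool's x, y, z as a fraction of full scale; "spin": the turn about the tool's z as a fraction of full scale. A call has 1 to 8 rows; each row shifts and turns the commanded pose from where the row before left it, along the tool's axes as they then stand; what a row does not reach is not made up. Full scale, the value 1, is 2.5 cm for a shift and 180 degrees for a turn. A row lasts 1/12 s, in which the tool goes at most 41.7 mm and 7.16 degrees, less where a joint would pass 70% of its speed; a pose out of reach is approached as far as the arm can. A call with a number of a shift or a turn outside -1 to 1 is refused whole. A call with a gripper value outside its range is refused whole. "claw" is the closure, from -1 (fully open) to 1 (shut), set as the call begins (left out, the last holds). The fingers move at their own pace and stop on an object; "newtons" is the grip in N (left out, the last holds). Time passes only in rows, so rows that do not move let the fingers close. It gives the time, the measured TCP pose, the force, the opening and the grip force at its end, in the units of the state.
- ctrl.state(): the state, without advancing time (a new reading comes with each control period).
- eyes.get_image(name): name is "side" or "top"; returns a dict with "frame" (400x640x3 uint8, red, green, blue), "fx", "fy", "cx", "cy" (pixels), "distortion" ([k1, k2, p1, p2, k3] as OpenCV has them; the pictures are not rectified), "R" (3x3) and "t" (3): a world point X has camera coordinates R X + t. Camera axes: x right, y down, z forward; pixel columns grow to the right and rows downward; lengths in m; the calibration is good to about 2 mm. A picture is of the moment at which its call begins. There is no depth.
- ctrl.finish_job(): hands the job in; it is judged then, once.
Trained networks look in the newest picture that a camera, given by its name, has taken for a name from the list of things; names that differ only in an ending like _2 or _b are one class to them, and where a whole thing is asked for, a point or a joint stands for the part that bears it (a point fixed in the world has none). Each returns a list of dicts, best first, with "conf" (0 to 1); they miss things now and then, are a little off and sometimes report something else, mostly with a low value. They report only what shows in the picture. A call takes as long as a camera call.
- eyes.boxes_of(target, camera): "bbox" ([left, top, width, height] in pixels, round what is visible of it).
- eyes.trace(target, camera): "mask" (400x640 bool, what is visible of it) and "bbox" ([left, top, width, height] in pixels, round what is visible of it).
The state is a dict: "time_s": time; "joint_positions": joint angles; "qd": joint speeds; "joint_torque": joint torques, N m; "eef_pos": TCP position; "tcp_rot": TCP orientation; "wrist_force": force on the tool from outside, world axes, zero at the start; "wrist_torque": the same for the moment, N m; "finger_gap": opening from 0.0 (shut) to 1.0 (fully open); "finger_force": force on a finger pad.
Only numpy, scipy, OpenCV 4.12 (cv2) and the standard library are available. Lean on these libraries where they do the work, as an engineer would, in place of code of your own. Each camera call takes 0.05 s, during which the arm holds its last target. There are 200 camera calls.

## Working session

There is one attempt and no reset: what is moved stays moved. The work goes in short steps, Python scripts to look and compute and a tool call to move; the robot and the scene stay as the last step left them, time stands still between calls to the robot, and variables do not carry over. Pictures are saved under pics/ and viewed, at most 10 in all, crops included, and the job is handed in when it is done.

Besides the shell and the picture viewer there is one more tool, called after "Emit:" as name([rows], argument=value, ...), one row to a line, values as JSON. arm_command: Moves the arm, as the interface text tells. Its arguments: {"type":"object","properties":{"steps":{"type":"array","items":{"type":"object","properties":{"dx":{"type":"number","minimum":-1,"maximum":1},"dy":{"type":"number","minimum":-1,"maximum":1},"dz":{"type":"number","minimum":-1,"maximum":1},"spin":{"type":"number","minimum":-1,"maximum":1}}}},"claw":{"type":"number"},"newtons":{"type":"number"}},"required":["steps"]}

```bash
mkdir -p pics; ls
cat > h.py <<'E'
import numpy as np,cv2
from cell import ctrl,eyes
def K(c): return np.array([[c['fx'],0,c['cx']],[0,c['fy'],c['cy']],[0,0,1.]])
def proj(c,P):
    return cv2.projectPoints(np.atleast_2d(P).astype(float),cv2.Rodrigues(np.array(c['R']))[0],np.array(c['t'],float),K(c),np.array(c['distortion'],float))[0][:,0]
def ray(c,uv):
    n=cv2.undistortPoints(np.array([[uv]],float),K(c),np.array(c['distortion'],float))[0,0]
    R=np.array(c['R']);o=-R.T@np.array(c['t']);d=R.T@np.array([n[0],n[1],1]);return o,d/np.linalg.norm(d)
def tri(c1,u1,c2,u2):
    o,d=ray(c1,u1);p,e=ray(c2,u2)
    s=np.linalg.lstsq(np.array([d,-e]).T,p-o,rcond=None)[0]
    a=o+s[0]*d;b=p+s[1]*e;return (a+b)/2,np.linalg.norm(a-b)
E
python3 - <<'E'
from h import *
s=ctrl.state();print(s)
im={}
for n in('side','top'):
    c=eyes.get_image(n);im[n]=c['frame'];print(n,-np.array(c['R']).T@c['t'],c['fx'])
    for t in('jig','gourd','knob_grip','jar_c','small_gourd_c','burnisher_grip'):
        print(t,[(np.round(b['bbox']),round(b['conf'],2)) for b in eyes.boxes_of(t,n)[:2]])
    cv2.imwrite(f'pics/{n}0.png',c['frame'][:,:,::-1])
E
```

```text
pics
{'time_s': 0.0, 'joint_positions': array([-1.32581496,  0.38387926,  0.04383116,  1.59958332, -0.01788755,
        1.16119384, -0.04986933]), 'qd': array([-0.00136138, -0.00047484, -0.00065705,  0.00035954, -0.00233902,
       -0.00025586,  0.00095564]), 'joint_torque': array([ 5.66193279e-06, -4.33455920e+01,  1.02465682e+00, -2.49507183e+01,
        1.05852383e-02,  1.12418697e-02,  7.99785369e-06]), 'eef_pos': array([0.2181594 , 0.61128974, 0.22985421]), 'tcp_rot': array([-1.50672321e-04,  1.70494610e-01,  9.85357704e-01, -1.32716771e-03]), 'wrist_force': array([ 0.1846192 ,  0.36297283, -0.54808696]), 'wrist_torque': array([-0.04052634, -0.02260091,  0.01805977]), 'finger_force': 0.0, 'finger_gap': 1.000184362944445}
side [0.38116266 0.68905756 0.8931411 ] 433.88692191918324
jig [(array([244., 167., 107., 110.]), 0.87), (array([301., 347.,  36.,  45.]), 0.43)]
gourd [(array([266., 166.,  64.,  61.]), 0.76)]
knob_grip [(array([263., 166.,  64.,  63.]), 0.64)]
jar_c [(array([301., 344.,  35.,  49.]), 0.8)]
small_gourd_c [(array([382., 136.,  20.,  36.]), 0.9), (array([326., 131.,  18.,  42.]), 0.32)]
burnisher_grip [(array([323., 132.,  21.,  40.]), 0.55)]
top [ 0.47245626 -0.05882037  1.37556546] 430.2758249634634
jig [(array([282., 135.,  55.,  83.]), 0.61)]
gourd [(array([284., 145.,  43.,  58.]), 0.8)]
knob_grip [(array([286., 149.,  39.,  53.]), 0.9)]
jar_c [(array([181., 214.,  30.,  21.]), 0.88), (array([289., 151.,  37.,  47.]), 0.34)]
small_gourd_c [(array([408., 230.,  24.,  22.]), 0.58)]
burnisher_grip [(array([399., 165.,  63.,  32.]), 0.89)]
```

View pics/side0.png

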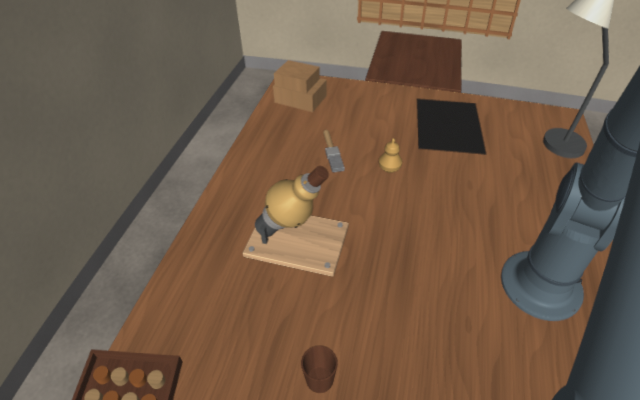

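View pics/top0.png

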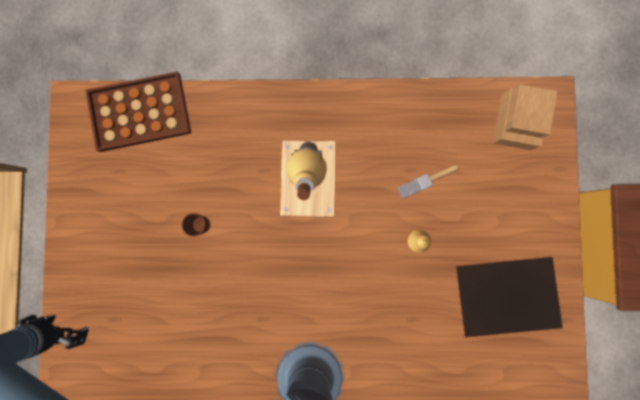

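The side view shows the knob at about (317,177), the gourd at (290,203) and the board's corners near (348,220), (334,271) and (245,257). In the top view the knob is at (304,191) and the board spans (280..335, 141..216). The bystanders stand well away from it. Next I fit the jig pose and overlay the model.

```bash
cat >> h.py <<'E'
from scipy.optimize import least_squares
def jigpts(p,loc):
    c,s=np.cos(p[2]),np.sin(p[2]);loc=np.atleast_2d(loc)
    return np.c_[p[0]+c*loc[:,0]-s*loc[:,1],p[1]+s*loc[:,0]+c*loc[:,1],loc[:,2]]
S=np.array([.045,0,.095]);S[0]=.045
A=np.array([-.573576,0,.819152])
E
python3 - <<'E'
from h import *
ct=eyes.get_image('top');cs=eyes.get_image('side')
# jig local corners top face: front=-x
L=np.array([[.12,.085,.018],[.12,-.085,.018],[-.12,-.085,.018],[-.12,.085,.018]])
ut=np.array([[281,141],[335,141],[335,216],[280,216]],float)
us=np.array([[348,220],[334,271],[245,257]],float)
Ls=L[[2,3,0]]
kn=S+.185*A
def f(p): return np.r_[(proj(ct,jigpts(p,L))-ut).ravel(),(proj(cs,jigpts(p,Ls))-us).ravel()]
r=least_squares(f,[.75,0,0]);p=r.x;print(p,np.round(r.fun,1))
kw=jigpts(p,kn)[0];print('knob',kw,proj(ct,kw),proj(cs,kw))
out=[]
pts=[S+d*A for d in(0,.166,.185,.204)]+list(L)
for c,(u,v) in((ct,(255,125)),(cs,(235,155))):
    im=cv2.resize(c['frame'][v:v+120,u:u+120,::-1],(400*2-400,400),interpolation=cv2.INTER_CUBIC)if 0 else cv2.resize(c['frame'][v:v+130,u:u+130,::-1],(400,400),interpolation=cv2.INTER_CUBIC)
    for q in proj(c,jigpts(p,pts)):
        q=(q+.5-[u,v])*400/130;cv2.circle(im,tuple(int(a) for a in q),2,(0,255,0),-1)
    out.append(im)
cv2.imwrite('pics/fit.png',np.hstack(out))
for n in('jar_c','small_gourd_c','burnisher_grip'):
    pass
E
```

```text
[0.62162253 0.00349089 0.00910583] [-0.9  0.2 -1.6 -0.7 -0.5 -0.4  0.7  0.4  0.9  0.5  1.8  0.4 -1.9 -3.4]
knob [0.56051351 0.00293443 0.24654312] [[303.38717098 191.7893164 ]] [[319.22183539 175.25303444]]
```

View pics/fit.png

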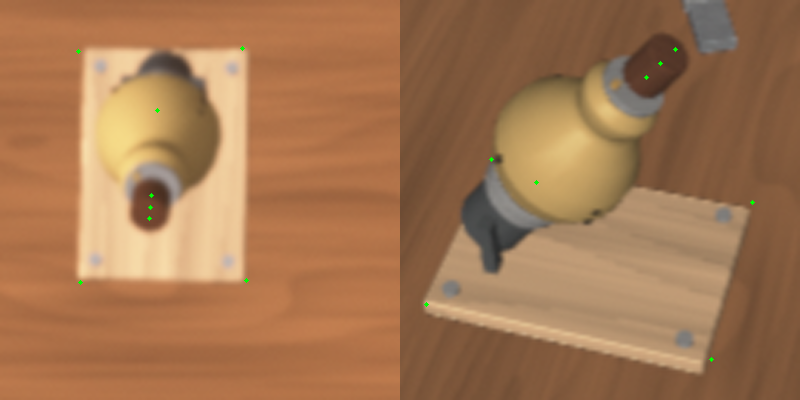

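The overlay fits to within about 3 px. My near side corner had been read on the board's underside. I refit with corner readings from the crop: side right (748,207), near (704,361) and left (424,304), with the knob centre at top (150,206) and side (656,66).

```bash
cat > fit.py <<'E'
from h import *
ct=eyes.get_image('top');cs=eyes.get_image('side')
g=lambda a,o:np.array(a,float)*130/400+o-.5
ut=g([[84,48],[246,49],[246,280],[80,282]],np.array([255,125]));us=g([[748-400,207],[304,361],[24,304]],np.array([235,155]))
kt=g([150,206],np.array([255,125]));ks=g([256,66],np.array([235,155]))
L=np.array([[.12,.085,.018],[.12,-.085,.018],[-.12,-.085,.018],[-.12,.085,.018]]);Ls=L[[2,3,0]];kn=S+.185*A
def f(p): return np.r_[(proj(ct,jigpts(p,L))-ut).ravel(),(proj(cs,jigpts(p,Ls))-us).ravel(),(proj(ct,jigpts(p,kn))-kt).ravel(),(proj(cs,jigpts(p,kn))-ks).ravel()]
r=least_squares(f,[.62,0,0]);p=r.x;print(p,np.round(r.fun,1));print('knob fit',jigpts(p,kn),'tri',tri(ct,kt,cs,ks))
def b(c,n,t):
    x=eyes.boxes_of(t,n)[0]['bbox'];return np.array([x[0]+x[2]/2,x[1]+x[3]/2])
for t in('jar_c','small_gourd_c'): print(t,tri(ct,b(ct,'top',t),cs,b(cs,'side',t)))
from scipy.spatial.transform import Rotation as Ro
s=ctrl.state();Rt=Ro.from_quat(s['tcp_rot'],scalar_first=True).as_matrix();print(np.round(Rt,3))
E
python3 fit.py
```

```text
[ 0.62379858  0.00323452 -0.01026124] [-0.9 -0.1 -0.3 -0.3 -0.6 -0.  -0.5 -1.   1.  -0.8  0.8 -0.  -0.3 -0.8
 -0.2 -0.5  0.5 -0.6]
knob fit [[0.56269024 0.00386159 0.24654312]] tri (array([0.56268728, 0.00361576, 0.24446284]), np.float64(0.0022527989484848092))
jar_c (array([0.47726021, 0.34663552, 0.04647711]), np.float64(0.005277348451672577))
small_gourd_c (array([ 0.42694342, -0.34065863,  0.05211691]), np.float64(0.005668906993153261))
[[-0.942  0.336 -0.   ]
 [ 0.336  0.942  0.   ]
 [ 0.     0.    -1.   ]]
```

Knob centre is about (0.563, 0.004, 0.245). I lift first, then travel above the knob.

Emit:
arm_command([
  {"dz": -1},
  {"dz": -1},
  {"dz": -1},
  {"dz": -1},
  {"dx": -0.87, "dy": -0.76},
  {"dx": -0.87, "dy": -0.76},
  {"dx": -0.87, "dy": -0.76},
  {"dx": -0.87, "dy": -0.76},
], claw=-1, newtons=40)

```text
invalid input at $.steps[0]: expected keys dx, dy, dz, spin
```

Emit:
arm_command([
  {"dx": -0.87, "dy": -0.76},
  {"dx": -0.87, "dy": -0.76},
  {"dx": -0.87, "dy": -0.76},
  {"dx": -0.87, "dy": -0.76},
  {"dx": -0.87, "dy": -0.76},
  {"dx": -0.87, "dy": -0.76},
  {"dx": -0.87, "dy": -0.76},
  {"dx": -0.87, "dy": -0.76},
])

```text
invalid input at $.steps[0]: expected keys dx, dy, dz, spin
```

Emit:
arm_command([
  {"dx": -0.87, "dy": -0.76},
  {"dx": -0.87, "dy": -0.76},
  {"dx": -0.87, "dy": -0.76},
  {"dx": -0.87, "dy": -0.76},
  {"dx": -0.87, "dy": -0.76},
  {"dx": -0.87, "dy": -0.76},
  {"dx": -0.87, "dy": -0.76},
  {"dx": -0.87, "dy": -0.76},
])

```text
invalid input at $.steps[0]: expected keys dx, dy, dz, spin
```

Emit:
arm_command([
  {"dx": -0.87, "dy": -0.76},
  {"dx": -0.87, "dy": -0.76},
  {"dx": -0.87, "dy": -0.76},
  {"dx": -0.87, "dy": -0.76},
  {"spin": 0.037},
  {"spin": 0.037},
  {"spin": 0.037},
  {},
])

```text
invalid input at $.steps[0]: expected keys dx, dy, dz, spin
```

Emit:
arm_command([
  {"dx": 0, "dy": 0, "dz": -1, "spin": 0},
  {"dx": 0, "dy": 0, "dz": -1, "spin": 0},
  {"dx": 0, "dy": 0, "dz": -1, "spin": 0},
  {"dx": 0, "dy": 0, "dz": -1, "spin": 0},
  {"dx": -0.87, "dy": -0.76, "dz": 0, "spin": 0},
  {"dx": -0.87, "dy": -0.76, "dz": 0, "spin": 0},
  {"dx": -0.87, "dy": -0.76, "dz": 0, "spin": 0},
  {"dx": -0.87, "dy": -0.76, "dz": 0, "spin": 0},
], claw=-1, newtons=40)

```text
time_s: 1.77
eef_pos: [0.2754, 0.5103, 0.3316]
tcp_rot: [0.0, 0.17, 0.985, 0.0]
wrist_force: [0.2, -0.2, -0.3]
finger_gap: 0.999
finger_force: 0.0
```

Emit:
arm_command([
  {"dx": -0.87, "dy": -0.76, "dz": 0, "spin": 0},
  {"dx": -0.87, "dy": -0.76, "dz": 0, "spin": 0},
  {"dx": -0.87, "dy": -0.76, "dz": 0, "spin": 0},
  {"dx": -0.87, "dy": -0.76, "dz": 0, "spin": 0},
  {"dx": -0.87, "dy": -0.76, "dz": 0, "spin": 0},
  {"dx": -0.87, "dy": -0.76, "dz": 0, "spin": 0},
  {"dx": -0.87, "dy": -0.76, "dz": 0, "spin": 0},
  {"dx": -0.87, "dy": -0.76, "dz": 0, "spin": 0},
])

```text
time_s: 2.43
eef_pos: [0.3882, 0.3083, 0.3315]
tcp_rot: [0.0, 0.171, 0.985, 0.0]
wrist_force: [0.5, 0.7, -0.5]
finger_gap: 1.002
finger_force: 0.0
```

Emit:
arm_command([
  {"dx": -0.87, "dy": -0.76, "dz": 0, "spin": 0},
  {"dx": -0.87, "dy": -0.76, "dz": 0, "spin": 0},
  {"dx": -0.87, "dy": -0.76, "dz": 0, "spin": 0},
  {"dx": -0.87, "dy": -0.76, "dz": 0, "spin": 0},
  {"dx": -0.87, "dy": -0.76, "dz": 0, "spin": 0},
  {"dx": -0.87, "dy": -0.76, "dz": 0, "spin": 0},
  {"dx": -0.87, "dy": -0.76, "dz": 0, "spin": 0},
  {"dx": -0.87, "dy": -0.76, "dz": 0, "spin": 0},
])

```text
time_s: 3.1
eef_pos: [0.5009, 0.1068, 0.3316]
tcp_rot: [0.0, 0.17, 0.985, 0.0]
wrist_force: [0.3, -0.1, 0.4]
finger_gap: 0.999
finger_force: 0.0
```

Emit:
arm_command([
  {"dx": -0.87, "dy": -0.76, "dz": 0, "spin": 0},
  {"dx": -0.87, "dy": -0.76, "dz": 0, "spin": 0},
  {"dx": -0.87, "dy": -0.76, "dz": 0, "spin": 0},
  {"dx": -0.87, "dy": -0.76, "dz": 0, "spin": 0},
  {"dx": 0, "dy": 0, "dz": 0, "spin": 0.037},
  {"dx": 0, "dy": 0, "dz": 0, "spin": 0.037},
  {"dx": 0, "dy": 0, "dz": 0, "spin": 0.037},
  {"dx": 0, "dy": 0, "dz": 0, "spin": 0},
])

```text
time_s: 3.77
eef_pos: [0.5569, 0.007, 0.3313]
tcp_rot: [0.0, 0.34, 0.94, -0.0]
wrist_force: [-0.4, 0.5, 0.2]
finger_gap: 1.0
finger_force: 0.0
```

```bash
cat >> h.py <<'E'
from scipy.spatial.transform import Rotation as Ro
def rot(): return Ro.from_quat(ctrl.state()['tcp_rot'],scalar_first=True).as_matrix()
def st(target=None):
    s=ctrl.state();R=rot();th=np.degrees(np.arctan2(R[0,1],R[1,1]))
    print('t',round(s['time_s'],2),'pos',np.round(s['eef_pos'],4),'theta',round(th,1),'q',np.round(s['joint_positions'],2),'F',np.round(s['wrist_force'],1),'M',np.round(s['wrist_torque'],2),'gap',round(s['finger_gap'],3),'ff',round(s['finger_force'],1))
    if target is not None: print('steps',np.round(R.T@(np.array(target)-s['eef_pos'])/.025,2))
E
python3 -c "
from h import *
st([.557,.004,.2345])"
```

```text
t 3.77 pos [0.5569 0.007  0.3313] theta 39.8 q [-0.66  0.14  0.64  1.72 -0.09  1.3   0.87] F [-0.4  0.5  0.2] M [ 0.03 -0.   -0.03] gap 1.0 ff 0.0
steps [-0.08 -0.09  3.87]
```

Emit:
arm_command([
  {"dx": -0.08, "dy": -0.09, "dz": 0.97, "spin": 0},
  {"dx": 0, "dy": 0, "dz": 0.97, "spin": 0},
  {"dx": 0, "dy": 0, "dz": 0.97, "spin": 0},
  {"dx": 0, "dy": 0, "dz": 0.97, "spin": 0},
  {"dx": 0, "dy": 0, "dz": 0, "spin": 0},
  {"dx": 0, "dy": 0, "dz": 0, "spin": 0},
])

```text
time_s: 4.27
eef_pos: [0.5558, 0.0045, 0.2333]
tcp_rot: [-0.001, 0.338, 0.941, -0.001]
wrist_force: [-0.9, -0.4, 0.8]
finger_gap: 1.005
finger_force: 0.0
```

Emit:
arm_command([
  {"dx": 0, "dy": 0, "dz": 0, "spin": 0},
  {"dx": 0, "dy": 0, "dz": 0, "spin": 0},
  {"dx": 0, "dy": 0, "dz": 0, "spin": 0},
  {"dx": 0, "dy": 0, "dz": 0, "spin": 0},
  {"dx": 0, "dy": 0, "dz": 0, "spin": 0},
  {"dx": 0, "dy": 0, "dz": 0, "spin": 0},
  {"dx": 0, "dy": 0, "dz": 0, "spin": 0},
  {"dx": 0, "dy": 0, "dz": 0, "spin": 0},
], claw=1, newtons=30)

```text
time_s: 4.93
eef_pos: [0.5599, 0.0061, 0.2371]
tcp_rot: [0.003, 0.338, 0.941, 0.003]
wrist_force: [0.5, 2.6, 5.7]
finger_gap: 0.484
finger_force: 29.7
```

```bash
cat > snap.py <<'E'
import sys
from h import *
st()
o=[]
for n,(u,v) in(('top',(255,125)),('side',(235,155))):
    c=eyes.get_image(n);o.append(cv2.resize(c['frame'][v:v+130,u:u+130,::-1],(400,400),interpolation=cv2.INTER_CUBIC))
cv2.imwrite(f'pics/{sys.argv[1]}.png',np.hstack(o))
E
python3 snap.py g1
```

```text
t 4.93 pos [0.5599 0.0061 0.2371] theta 39.5 q [-0.63  0.23  0.63  1.84 -0.15  1.11  0.93] F [0.5 2.6 5.7] M [ 0.89 -0.65  0.3 ] gap 0.484 ff 29.7
```

View pics/g1.png

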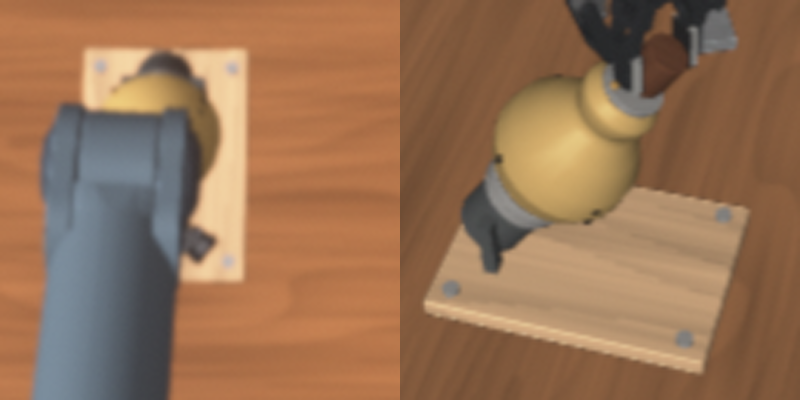

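Gripped: in the side view the fingers are on the knob near (660,60) in the crop. The dots are at (496,158) and (590,218), and the pin is near (615,85). Now I turn counterclockwise.

Emit:
arm_command([
  {"dx": 0, "dy": 0, "dz": 0, "spin": -0.03},
  {"dx": 0, "dy": 0, "dz": 0, "spin": -0.03},
  {"dx": 0, "dy": 0, "dz": 0, "spin": -0.03},
  {"dx": 0, "dy": 0, "dz": 0, "spin": -0.03},
  {"dx": 0, "dy": 0, "dz": 0, "spin": -0.03},
  {"dx": 0, "dy": 0, "dz": 0, "spin": -0.03},
  {"dx": 0, "dy": 0, "dz": 0, "spin": -0.03},
  {"dx": 0, "dy": 0, "dz": 0, "spin": -0.03},
])

```text
time_s: 5.7
eef_pos: [0.5603, 0.0053, 0.2361]
tcp_rot: [0.004, -0.033, 0.999, 0.0]
wrist_force: [8.5, 6.1, -7.3]
finger_gap: 0.395
finger_force: 46.2
```

```bash
python3 snap.py g2
```

```text
t 5.7 pos [0.5603 0.0053 0.2361] theta -3.8 q [-0.54  0.22  0.52  1.84 -0.12  1.11  1.66] F [ 8.5  6.1 -7.3] M [-0.07 -2.08 -0.9 ] gap 0.395 ff 46.2
```

Emit:
arm_command([
  {"dx": 0, "dy": 0, "dz": 0, "spin": -0.03},
  {"dx": 0, "dy": 0, "dz": 0, "spin": -0.03},
  {"dx": 0, "dy": 0, "dz": 0, "spin": -0.03},
  {"dx": 0, "dy": 0, "dz": 0, "spin": -0.03},
  {"dx": 0, "dy": 0, "dz": 0, "spin": -0.03},
  {"dx": 0, "dy": 0, "dz": 0, "spin": -0.03},
  {"dx": 0, "dy": 0, "dz": 0, "spin": -0.03},
  {"dx": 0, "dy": 0, "dz": 0, "spin": 0},
])

```text
time_s: 6.47
eef_pos: [0.5508, -0.0008, 0.2429]
tcp_rot: [-0.008, -0.352, 0.936, 0.002]
wrist_force: [-36.3, -4.1, 52.2]
finger_gap: 0.404
finger_force: 70.7
```

```bash
python3 snap.py g3; python3 -c "
import cv2,numpy as np
a,b,c=[cv2.imread(f'pics/g{i}.png')[:300,400:] for i in(1,2,3)]
cv2.imwrite('pics/cmp.png',cv2.resize(np.hstack([b,c]),(800,300)))"
```

```text
t 6.47 pos [ 0.5508 -0.0008  0.2429] theta -41.3 q [-0.47  0.2   0.45  1.83 -0.09  1.14  2.3 ] F [-36.3  -4.1  52.2] M [-1.79  7.06 -0.37] gap 0.404 ff 70.7
```

View pics/cmp.png

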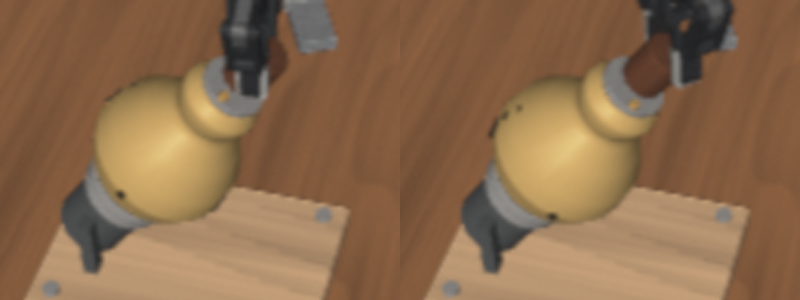

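The gourd follows the grip. The single dot moved from (496,158) to (520,194) to (552,216), and the pin swung to (634,104). The force rose at the end of the swing, so I release and watch whether it creeps.

```bash
cat > ang.py <<'E'
from h import *
p=[.6238,.0032,-.0103]
c=eyes.get_image('side')
e1=np.array([A[2],0,-A[0]]);e2=np.array([0,1.,0])
# spindle x = uphill: (.82,0,.57)
def pt(r,z,t): return jigpts(p,S+z*A+r*(np.cos(t)*e1+np.sin(t)*e2))[0]
for d in range(0,360,15):
    t=np.radians(d);f=lambda q:np.round((proj(c,q)[0]+.5-[235,155])*400/130+[400,0]).astype(int)
    print(d,'pin',f(pt(.02,.163,t)),'belly',f(pt(.06,.05,t)), f(pt(.045,.02,t)))
E
python3 ang.py
```

```text
0 pin [619  64] belly [501 111] [500 139]
15 pin [618  70] belly [497 126] [496 151]
30 pin [618  76] belly [497 143] [496 163]
45 pin [620  82] belly [502 161] [500 177]
60 pin [624  88] belly [511 179] [507 190]
75 pin [628  94] belly [525 195] [517 201]
90 pin [634  98] belly [541 208] [528 211]
105 pin [640 101] belly [558 217] [541 217]
120 pin [646 103] belly [576 221] [554 220]
135 pin [652 103] belly [593 220] [567 220]
150 pin [657 102] belly [607 215] [577 216]
165 pin [660  99] belly [618 206] [586 209]
180 pin [663  95] belly [626 193] [591 199]
195 pin [664  90] belly [629 178] [594 188]
210 pin [663  84] belly [628 161] [593 176]
225 pin [661  78] belly [622 144] [590 163]
240 pin [658  72] belly [613 128] [583 151]
255 pin [654  66] belly [601 113] [574 140]
270 pin [648  62] belly [586 101] [563 131]
285 pin [642  58] belly [570  92] [551 125]
300 pin [636  57] belly [553  87] [538 121]
315 pin [631  56] belly [537  87] [526 121]
330 pin [626  58] belly [522  91] [515 124]
345 pin [622  60] belly [510  99] [506 130]
```

Emit:
arm_command([
  {"dx": 0, "dy": 0, "dz": 0, "spin": 0},
  {"dx": 0, "dy": 0, "dz": 0, "spin": 0},
  {"dx": 0, "dy": 0, "dz": 0, "spin": 0},
  {"dx": 0, "dy": 0, "dz": 0, "spin": 0},
  {"dx": 0, "dy": 0, "dz": -0.5, "spin": 0},
  {"dx": 0, "dy": 0, "dz": -0.5, "spin": 0},
  {"dx": 0, "dy": 0, "dz": -0.5, "spin": 0},
  {"dx": 0, "dy": 0, "dz": -0.5, "spin": 0},
], claw=-1)

```text
time_s: 7.28
eef_pos: [0.5576, 0.0043, 0.2861]
tcp_rot: [0.001, -0.353, 0.935, -0.0]
wrist_force: [0.2, 0.7, 0.3]
finger_gap: 1.0
finger_force: 0.0
```

```bash
python3 snap.py g4; sleep 0; python3 snap.py g5
```

```text
t 7.28 pos [0.5576 0.0043 0.2861] theta -41.4 q [-0.48  0.17  0.45  1.78 -0.08  1.21  2.28] F [0.2 0.7 0.3] M [ 0.05  0.05 -0.01] gap 1.0 ff 0.0
t 7.38 pos [0.5593 0.0043 0.2881] theta -41.4 q [-0.48  0.16  0.45  1.78 -0.08  1.21  2.28] F [1.5 1.2 0.2] M [-0.01 -0.08 -0.02] gap 1.001 ff 0.0
```

Emit:
arm_command([
  {"dx": 0, "dy": 0, "dz": 0, "spin": 0.038},
  {"dx": 0, "dy": 0, "dz": 0, "spin": 0.038},
  {"dx": 0, "dy": 0, "dz": 0, "spin": 0.038},
  {"dx": 0, "dy": 0, "dz": 0, "spin": 0.038},
  {"dx": 0, "dy": 0, "dz": 0, "spin": 0.038},
  {"dx": 0, "dy": 0, "dz": 0, "spin": 0.038},
  {"dx": 0, "dy": 0, "dz": 0, "spin": 0.038},
  {"dx": 0, "dy": 0, "dz": 0, "spin": 0.038},
])

```text
time_s: 8.15
eef_pos: [0.5562, 0.0043, 0.2832]
tcp_rot: [-0.001, 0.119, 0.993, -0.0]
wrist_force: [0.2, -0.5, 0.0]
finger_gap: 0.997
finger_force: 0.0
```

```bash
python3 snap.py g6;python3 -c "
import cv2,numpy as np
a,b,c=[cv2.imread(f'pics/g{i}.png')[:300,400:] for i in(3,4,6)]
cv2.imwrite('pics/cmp2.png',np.hstack([b,c]))
from h import *
st([.557,.004,.2345])"
```

```text
t 8.15 pos [0.5562 0.0043 0.2832] theta 13.7 q [-0.56  0.17  0.54  1.79 -0.09  1.21  1.34] F [ 0.2 -0.5  0. ] M [-0.   -0.   -0.04] gap 0.997 ff 0.0
t 8.25 pos [0.5563 0.0043 0.2833] theta 13.3 q [-0.56  0.17  0.54  1.79 -0.09  1.21  1.34] F [0.3 0.1 0.1] M [-0.04  0.02  0.02] gap 1.0 ff 0.0
steps [-0.03 -0.    1.95]
```

View pics/cmp2.png

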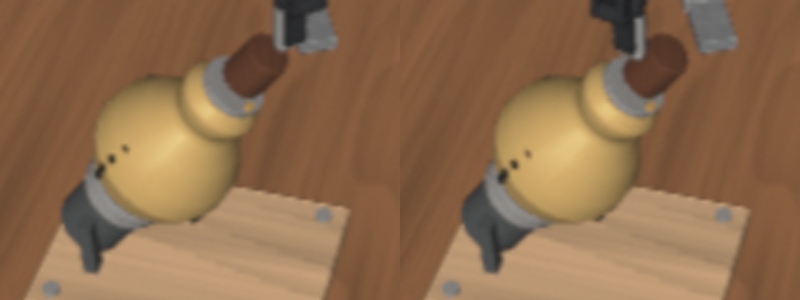

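After release the pin went from (634,104) to (648,106), turn about 100° to 130°, and stayed there. So it crept counterclockwise and stopped, and lowest should be near 175°. I confirm by going past it and watching the creep from the other side.

Emit:
arm_command([
  {"dx": 0, "dy": 0, "dz": 0.5, "spin": 0.038},
  {"dx": 0, "dy": 0, "dz": 0.5, "spin": 0.038},
  {"dx": 0, "dy": 0, "dz": 0.5, "spin": 0.038},
  {"dx": 0, "dy": 0, "dz": 0.5, "spin": 0},
  {"dx": 0, "dy": 0, "dz": 0, "spin": 0},
])

```text
time_s: 8.67
eef_pos: [0.5545, 0.0044, 0.2309]
tcp_rot: [-0.003, 0.289, 0.957, -0.001]
wrist_force: [-1.0, -0.0, -0.9]
finger_gap: 0.999
finger_force: 0.0
```

Emit:
arm_command([
  {"dx": 0, "dy": 0, "dz": 0, "spin": 0},
  {"dx": 0, "dy": 0, "dz": 0, "spin": 0},
  {"dx": 0, "dy": 0, "dz": 0, "spin": 0},
  {"dx": 0, "dy": 0, "dz": 0, "spin": 0},
  {"dx": 0, "dy": 0, "dz": 0, "spin": 0},
  {"dx": 0, "dy": 0, "dz": 0, "spin": 0},
  {"dx": 0, "dy": 0, "dz": 0, "spin": 0},
], claw=1, newtons=30)

```text
time_s: 9.25
eef_pos: [0.5591, 0.0063, 0.2362]
tcp_rot: [0.002, 0.29, 0.957, 0.002]
wrist_force: [2.6, 4.4, 6.4]
finger_gap: 0.472
finger_force: 30.1
```

Emit:
arm_command([
  {"dx": 0, "dy": 0, "dz": 0, "spin": -0.03},
  {"dx": 0, "dy": 0, "dz": 0, "spin": -0.03},
  {"dx": 0, "dy": 0, "dz": 0, "spin": -0.03},
  {"dx": 0, "dy": 0, "dz": 0, "spin": -0.03},
  {"dx": 0, "dy": 0, "dz": 0, "spin": -0.03},
  {"dx": 0, "dy": 0, "dz": 0, "spin": -0.03},
  {"dx": 0, "dy": 0, "dz": 0, "spin": -0.03},
  {"dx": 0, "dy": 0, "dz": 0, "spin": -0.03},
])

```text
time_s: 9.92
eef_pos: [0.5593, 0.005, 0.2357]
tcp_rot: [0.003, -0.082, 0.997, -0.0]
wrist_force: [3.0, 8.4, 5.3]
finger_gap: 0.398
finger_force: 79.2
```

Emit:
arm_command([
  {"dx": 0, "dy": 0, "dz": 0, "spin": -0.03},
  {"dx": 0, "dy": 0, "dz": 0, "spin": -0.03},
  {"dx": 0, "dy": 0, "dz": 0, "spin": -0.03},
  {"dx": 0, "dy": 0, "dz": 0, "spin": -0.03},
  {"dx": 0, "dy": 0, "dz": 0, "spin": -0.03},
  {"dx": 0, "dy": 0, "dz": 0, "spin": 0},
])

```text
time_s: 10.42
eef_pos: [0.5522, 0.0009, 0.2417]
tcp_rot: [-0.006, -0.311, 0.95, 0.001]
wrist_force: [-28.6, 0.0, 45.8]
finger_gap: 0.398
finger_force: 104.2
```

```bash
python3 snap.py g7
```

```text
t 10.42 pos [0.5522 0.0009 0.2417] theta -36.3 q [-0.45  0.2   0.42  1.83 -0.09  1.14  2.21] F [-28.6   0.   45.8] M [-0.55  5.42 -0.24] gap 0.398 ff 104.2
```

Emit:
arm_command([
  {"dx": 0, "dy": 0, "dz": 0, "spin": 0},
  {"dx": 0, "dy": 0, "dz": 0, "spin": 0},
  {"dx": 0, "dy": 0, "dz": 0, "spin": 0},
  {"dx": 0, "dy": 0, "dz": 0, "spin": 0},
  {"dx": 0, "dy": 0, "dz": -0.5, "spin": 0},
  {"dx": 0, "dy": 0, "dz": -0.5, "spin": 0},
  {"dx": 0, "dy": 0, "dz": -0.5, "spin": 0},
  {"dx": 0, "dy": 0, "dz": -0.5, "spin": 0},
], claw=-1)

```text
time_s: 11.18
eef_pos: [0.5575, 0.0042, 0.2861]
tcp_rot: [0.001, -0.312, 0.95, -0.0]
wrist_force: [0.4, 0.1, -0.1]
finger_gap: 0.996
finger_force: 0.0
```

Emit:
arm_command([
  {"dx": 0, "dy": 0, "dz": 0, "spin": 0.038},
  {"dx": 0, "dy": 0, "dz": 0, "spin": 0.038},
  {"dx": 0, "dy": 0, "dz": 0, "spin": 0.038},
  {"dx": 0, "dy": 0, "dz": 0, "spin": 0.038},
  {"dx": 0, "dy": 0, "dz": 0, "spin": 0.038},
  {"dx": 0, "dy": 0, "dz": 0, "spin": 0.038},
  {"dx": 0, "dy": 0, "dz": 0, "spin": 0.038},
  {"dx": 0, "dy": 0, "dz": 0, "spin": 0.038},
])

```text
time_s: 11.85
eef_pos: [0.5576, 0.0043, 0.2859]
tcp_rot: [0.001, 0.163, 0.987, 0.0]
wrist_force: [1.1, -0.1, -0.2]
finger_gap: 1.001
finger_force: 0.0
```

```bash
python3 snap.py g8;python3 -c "
import cv2,numpy as np
a,b=[cv2.imread(f'pics/g{i}.png')[:300,400:] for i in(7,8)]
cv2.imwrite('pics/cmp3.png',np.hstack([a,b]))
from h import *
st([.557,.004,.2345])"
```

```text
t 11.85 pos [0.5576 0.0043 0.2859] theta 18.7 q [-0.54  0.17  0.51  1.78 -0.09  1.21  1.24] F [ 1.1 -0.1 -0.2] M [-0.01 -0.07 -0.06] gap 1.001 ff 0.0
t 11.95 pos [0.5576 0.0043 0.2857] theta 18.4 q [-0.54  0.17  0.51  1.78 -0.09  1.21  1.25] F [ 0.  -0.1  0.3] M [-0.   -0.01  0.04] gap 0.997 ff 0.0
steps [ 0.02 -0.02  2.05]
```

View pics/cmp3.png

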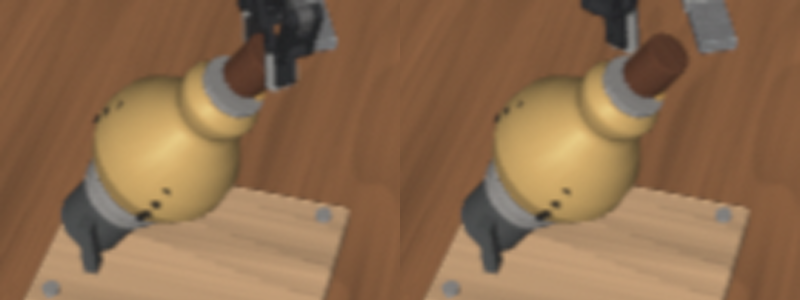

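The 3-column is at (500,115) and the 4-column at (548,205), so the turn is about 195°. It stayed put on release, consistent with lowest near 175°. One more swing takes it well past.

Emit:
arm_command([
  {"dx": 0, "dy": 0, "dz": 0.5, "spin": 0.038},
  {"dx": 0, "dy": 0, "dz": 0.5, "spin": 0.038},
  {"dx": 0, "dy": 0, "dz": 0.5, "spin": 0.02},
  {"dx": 0, "dy": 0, "dz": 0.5, "spin": 0},
  {"dx": 0, "dy": 0, "dz": 0, "spin": 0},
])

```text
time_s: 12.37
eef_pos: [0.5553, 0.0044, 0.2321]
tcp_rot: [-0.002, 0.304, 0.953, -0.001]
wrist_force: [0.2, -0.2, -1.7]
finger_gap: 1.001
finger_force: 0.0
```

Emit:
arm_command([
  {"dx": 0, "dy": 0, "dz": 0, "spin": 0},
  {"dx": 0, "dy": 0, "dz": 0, "spin": 0},
  {"dx": 0, "dy": 0, "dz": 0, "spin": 0},
  {"dx": 0, "dy": 0, "dz": 0, "spin": 0},
  {"dx": 0, "dy": 0, "dz": 0, "spin": 0},
  {"dx": 0, "dy": 0, "dz": 0, "spin": 0},
  {"dx": 0, "dy": 0, "dz": 0, "spin": 0},
], claw=1, newtons=30)

```text
time_s: 12.95
eef_pos: [0.5594, 0.0062, 0.2364]
tcp_rot: [0.002, 0.305, 0.952, 0.002]
wrist_force: [2.2, 3.5, 7.0]
finger_gap: 0.476
finger_force: 30.0
```

Emit:
arm_command([
  {"dx": 0, "dy": 0, "dz": 0, "spin": -0.03},
  {"dx": 0, "dy": 0, "dz": 0, "spin": -0.03},
  {"dx": 0, "dy": 0, "dz": 0, "spin": -0.03},
  {"dx": 0, "dy": 0, "dz": 0, "spin": -0.03},
  {"dx": 0, "dy": 0, "dz": 0, "spin": -0.03},
  {"dx": 0, "dy": 0, "dz": 0, "spin": -0.03},
  {"dx": 0, "dy": 0, "dz": 0, "spin": -0.03},
  {"dx": 0, "dy": 0, "dz": 0, "spin": -0.03},
])

```text
time_s: 13.62
eef_pos: [0.5599, 0.0054, 0.2361]
tcp_rot: [0.003, -0.066, 0.998, 0.0]
wrist_force: [3.0, 5.4, 5.7]
finger_gap: 0.397
finger_force: 66.7
```

Emit:
arm_command([
  {"dx": 0, "dy": 0, "dz": 0, "spin": -0.03},
  {"dx": 0, "dy": 0, "dz": 0, "spin": -0.03},
  {"dx": 0, "dy": 0, "dz": 0, "spin": -0.03},
  {"dx": 0, "dy": 0, "dz": 0, "spin": -0.03},
  {"dx": 0, "dy": 0, "dz": 0, "spin": -0.03},
  {"dx": 0, "dy": 0, "dz": 0, "spin": 0},
])

```text
time_s: 14.12
eef_pos: [0.5561, 0.003, 0.2393]
tcp_rot: [-0.001, -0.295, 0.955, 0.0]
wrist_force: [-13.1, 5.0, 24.7]
finger_gap: 0.403
finger_force: 156.9
```

```bash
python3 snap.py g9
```

```text
t 14.12 pos [0.5561 0.003  0.2393] theta -34.3 q [-0.42  0.2   0.39  1.83 -0.09  1.12  2.17] F [-13.1   5.   24.7] M [-1.38  1.76 -1.68] gap 0.403 ff 156.9
```

Emit:
arm_command([
  {"dx": 0, "dy": 0, "dz": 0, "spin": 0},
  {"dx": 0, "dy": 0, "dz": 0, "spin": 0},
  {"dx": 0, "dy": 0, "dz": 0, "spin": 0},
  {"dx": 0, "dy": 0, "dz": 0, "spin": 0},
  {"dx": 0, "dy": 0, "dz": -0.5, "spin": 0},
  {"dx": 0, "dy": 0, "dz": -0.5, "spin": 0},
  {"dx": 0, "dy": 0, "dz": -0.5, "spin": 0},
  {"dx": 0, "dy": 0, "dz": -0.5, "spin": 0},
], claw=-1)

```text
time_s: 14.88
eef_pos: [0.5575, 0.0042, 0.2862]
tcp_rot: [0.001, -0.297, 0.955, -0.0]
wrist_force: [0.1, 0.2, 0.0]
finger_gap: 0.999
finger_force: 0.0
```

Emit:
arm_command([
  {"dx": 0, "dy": 0, "dz": 0, "spin": 0},
  {"dx": 0, "dy": 0, "dz": 0, "spin": 0},
  {"dx": 0, "dy": 0, "dz": 0, "spin": 0},
  {"dx": 0, "dy": 0, "dz": 0, "spin": 0},
  {"dx": 0, "dy": 0, "dz": 0, "spin": 0},
  {"dx": 0, "dy": 0, "dz": 0, "spin": 0},
  {"dx": 0, "dy": 0, "dz": 0, "spin": 0},
  {"dx": 0, "dy": 0, "dz": 0, "spin": 0},
])

```text
time_s: 15.55
eef_pos: [0.5568, 0.0042, 0.2839]
tcp_rot: [-0.0, -0.297, 0.955, 0.0]
wrist_force: [-0.1, -0.1, 0.2]
finger_gap: 1.005
finger_force: 0.0
```

```bash
python3 snap.py g10;python3 -c "
import cv2,numpy as np
a,b=[cv2.imread(f'pics/g{i}.png')[:300,400:] for i in(9,10)]
cv2.imwrite('pics/cmp4.png',np.hstack([a,b]))
from h import *
st([.557,.004,.2345])"
```

```text
t 15.55 pos [0.5568 0.0042 0.2839] theta -34.5 q [-0.43  0.17  0.39  1.78 -0.07  1.21  2.15] F [-0.1 -0.1  0.2] M [-0.03  0.03  0.07] gap 1.005 ff 0.0
t 15.65 pos [0.5569 0.0043 0.2841] theta -34.5 q [-0.43  0.17  0.39  1.78 -0.07  1.21  2.15] F [-0.  -0.1 -0.5] M [-0.02 -0.02  0.03] gap 1.001 ff 0.0
steps [ 0.   -0.01  1.98]
```

View pics/cmp4.png

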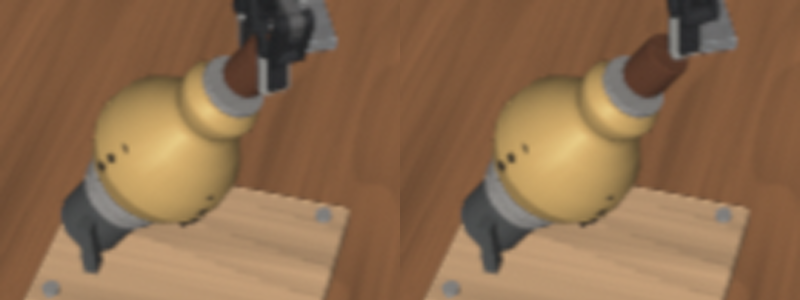

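After the last swing the 3-column is at (501,166), turn about 225°, and it stayed there. That is exactly 90° past the creep stop, so lowest is about 40–50° back, near 177°. One more push with a firmer grip should make it creep back and confirm this.

Emit:
arm_command([
  {"dx": 0, "dy": 0, "dz": 0, "spin": 0.038},
  {"dx": 0, "dy": 0, "dz": 0, "spin": 0.038},
  {"dx": 0, "dy": 0, "dz": 0, "spin": 0.038},
  {"dx": 0, "dy": 0, "dz": 0, "spin": 0.038},
  {"dx": 0, "dy": 0, "dz": 0, "spin": 0.038},
  {"dx": 0, "dy": 0, "dz": 0, "spin": 0.038},
  {"dx": 0, "dy": 0, "dz": 0, "spin": 0.038},
  {"dx": 0, "dy": 0, "dz": 0, "spin": 0.038},
])

```text
time_s: 16.32
eef_pos: [0.557, 0.0043, 0.2843]
tcp_rot: [-0.0, 0.178, 0.984, -0.0]
wrist_force: [-0.5, -0.0, -0.2]
finger_gap: 0.998
finger_force: 0.0
```

Emit:
arm_command([
  {"dx": 0, "dy": 0, "dz": 0.5, "spin": 0},
  {"dx": 0, "dy": 0, "dz": 0.5, "spin": 0},
  {"dx": 0, "dy": 0, "dz": 0.5, "spin": 0},
  {"dx": 0, "dy": 0, "dz": 0.5, "spin": 0},
  {"dx": 0, "dy": 0, "dz": 0, "spin": 0},
])

```text
time_s: 16.73
eef_pos: [0.554, 0.0042, 0.2298]
tcp_rot: [-0.004, 0.175, 0.985, -0.001]
wrist_force: [0.0, -0.4, -0.2]
finger_gap: 0.998
finger_force: 0.0
```

Emit:
arm_command([
  {"dx": 0, "dy": 0, "dz": 0, "spin": 0},
  {"dx": 0, "dy": 0, "dz": 0, "spin": 0},
  {"dx": 0, "dy": 0, "dz": 0, "spin": 0},
  {"dx": 0, "dy": 0, "dz": 0, "spin": 0},
  {"dx": 0, "dy": 0, "dz": 0, "spin": 0},
  {"dx": 0, "dy": 0, "dz": 0, "spin": 0},
  {"dx": 0, "dy": 0, "dz": 0, "spin": 0},
], claw=1, newtons=60)

```text
time_s: 17.32
eef_pos: [0.5584, 0.0059, 0.236]
tcp_rot: [0.002, 0.174, 0.985, 0.002]
wrist_force: [-0.8, 1.4, 5.3]
finger_gap: 0.423
finger_force: 59.7
```

Emit:
arm_command([
  {"dx": 0, "dy": 0, "dz": 0, "spin": -0.03},
  {"dx": 0, "dy": 0, "dz": 0, "spin": -0.03},
  {"dx": 0, "dy": 0, "dz": 0, "spin": -0.03},
  {"dx": 0, "dy": 0, "dz": 0, "spin": -0.03},
  {"dx": 0, "dy": 0, "dz": 0, "spin": -0.03},
  {"dx": 0, "dy": 0, "dz": 0, "spin": -0.03},
  {"dx": 0, "dy": 0, "dz": 0, "spin": -0.03},
  {"dx": 0, "dy": 0, "dz": 0, "spin": -0.03},
])

```text
time_s: 17.98
eef_pos: [0.5567, 0.0041, 0.2378]
tcp_rot: [-0.001, -0.199, 0.98, 0.0]
wrist_force: [-10.6, 6.8, 17.8]
finger_gap: 0.394
finger_force: 155.0
```

```bash
python3 snap.py g11
```

```text
t 17.98 pos [0.5567 0.0041 0.2378] theta -22.9 q [-0.42  0.21  0.39  1.83 -0.09  1.12  1.97] F [-10.6   6.8  17.8] M [-1.83  1.28 -2.67] gap 0.394 ff 155.0
```

Emit:
arm_command([
  {"dx": 0, "dy": 0, "dz": 0, "spin": 0},
  {"dx": 0, "dy": 0, "dz": 0, "spin": 0},
  {"dx": 0, "dy": 0, "dz": 0, "spin": 0},
  {"dx": 0, "dy": 0, "dz": 0, "spin": 0},
  {"dx": 0, "dy": 0, "dz": -0.5, "spin": 0},
  {"dx": 0, "dy": 0, "dz": -0.5, "spin": 0},
  {"dx": 0, "dy": 0, "dz": -0.5, "spin": 0},
  {"dx": 0, "dy": 0, "dz": -0.5, "spin": 0},
], claw=-1)

```text
time_s: 18.75
eef_pos: [0.5576, 0.0042, 0.2864]
tcp_rot: [0.001, -0.2, 0.98, -0.0]
wrist_force: [-0.1, 0.1, -0.6]
finger_gap: 1.0
finger_force: 0.0
```

Emit:
arm_command([
  {"dx": 0, "dy": 0, "dz": 0, "spin": 0},
  {"dx": 0, "dy": 0, "dz": 0, "spin": 0},
  {"dx": 0, "dy": 0, "dz": 0, "spin": 0},
  {"dx": 0, "dy": 0, "dz": 0, "spin": 0},
  {"dx": 0, "dy": 0, "dz": 0, "spin": 0},
  {"dx": 0, "dy": 0, "dz": 0, "spin": 0},
  {"dx": 0, "dy": 0, "dz": 0, "spin": 0},
  {"dx": 0, "dy": 0, "dz": 0, "spin": 0},
])

```text
time_s: 19.42
eef_pos: [0.5568, 0.0042, 0.2839]
tcp_rot: [-0.0, -0.2, 0.98, -0.0]
wrist_force: [0.1, 0.7, -0.4]
finger_gap: 1.004
finger_force: 0.0
```

```bash
python3 snap.py g12;python3 -c "
import cv2,numpy as np
a,b=[cv2.imread(f'pics/g{i}.png')[:300,400:] for i in(11,12)]
cv2.imwrite('pics/cmp5.png',np.hstack([a,b]))
from h import *
st([.557,.004,.2345])"
```

```text
t 19.42 pos [0.5568 0.0042 0.2839] theta -23.0 q [-0.43  0.17  0.39  1.78 -0.07  1.21  1.95] F [ 0.1  0.7 -0.4] M [-0.01  0.02 -0.01] gap 1.004 ff 0.0
t 19.52 pos [0.5569 0.0043 0.2841] theta -23.0 q [-0.43  0.17  0.39  1.78 -0.07  1.21  1.95] F [0.4 0.2 0.4] M [-0.01  0.01 -0.02] gap 0.998 ff 0.0
steps [-0.   -0.01  1.98]
```

View pics/cmp5.png

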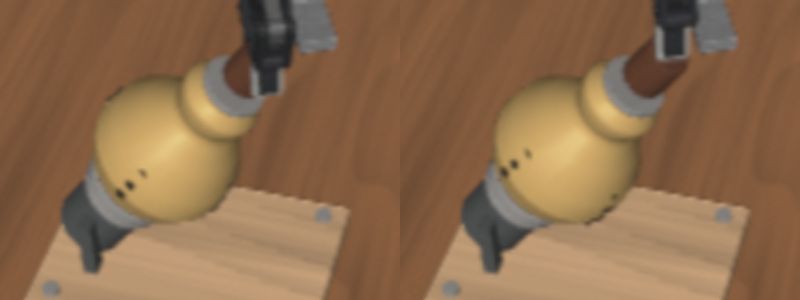

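It crept back clockwise: the 3-column went from (520,194) to (503,173), turn about 252° to 232°. The creep stops on both sides are about 92° apart, so lowest is 46° clockwise of here. I turn it there and hold.

Emit:
arm_command([
  {"dx": 0, "dy": 0, "dz": 0.5, "spin": -0.038},
  {"dx": 0, "dy": 0, "dz": 0.5, "spin": 0},
  {"dx": 0, "dy": 0, "dz": 0.5, "spin": 0},
  {"dx": 0, "dy": 0, "dz": 0.5, "spin": 0},
  {"dx": 0, "dy": 0, "dz": 0, "spin": 0},
])

```text
time_s: 19.93
eef_pos: [0.5543, 0.0042, 0.2303]
tcp_rot: [-0.004, -0.257, 0.966, 0.0]
wrist_force: [-0.2, -0.2, 0.1]
finger_gap: 0.996
finger_force: 0.0
```

Emit:
arm_command([
  {"dx": 0, "dy": 0, "dz": 0, "spin": 0},
  {"dx": 0, "dy": 0, "dz": 0, "spin": 0},
  {"dx": 0, "dy": 0, "dz": 0, "spin": 0},
  {"dx": 0, "dy": 0, "dz": 0, "spin": 0},
  {"dx": 0, "dy": 0, "dz": 0, "spin": 0},
  {"dx": 0, "dy": 0, "dz": 0, "spin": 0},
  {"dx": 0, "dy": 0, "dz": 0, "spin": 0},
], claw=1, newtons=40)

```text
time_s: 20.52
eef_pos: [0.558, 0.0039, 0.2357]
tcp_rot: [0.001, -0.257, 0.966, -0.0]
wrist_force: [-1.0, 0.4, 5.1]
finger_gap: 0.462
finger_force: 39.4
```

Emit:
arm_command([
  {"dx": 0, "dy": 0, "dz": 0, "spin": 0.038},
  {"dx": 0, "dy": 0, "dz": 0, "spin": 0.038},
  {"dx": 0, "dy": 0, "dz": 0, "spin": 0.038},
  {"dx": 0, "dy": 0, "dz": 0, "spin": 0.038},
  {"dx": 0, "dy": 0, "dz": 0, "spin": 0.038},
  {"dx": 0, "dy": 0, "dz": 0, "spin": 0.038},
  {"dx": 0, "dy": 0, "dz": 0, "spin": 0.038},
  {"dx": 0, "dy": 0, "dz": 0, "spin": 0.038},
])

```text
time_s: 21.18
eef_pos: [0.5561, 0.007, 0.2372]
tcp_rot: [-0.002, 0.215, 0.977, 0.003]
wrist_force: [-11.2, -1.7, 16.3]
finger_gap: 0.4
finger_force: 135.8
```

Emit:
arm_command([
  {"dx": 0, "dy": 0, "dz": 0, "spin": 0},
  {"dx": 0, "dy": 0, "dz": 0, "spin": 0},
  {"dx": 0, "dy": 0, "dz": 0, "spin": 0},
  {"dx": 0, "dy": 0, "dz": 0, "spin": 0},
  {"dx": 0, "dy": 0, "dz": 0, "spin": 0},
  {"dx": 0, "dy": 0, "dz": 0, "spin": 0},
])

```text
time_s: 21.68
eef_pos: [0.5559, 0.007, 0.2373]
tcp_rot: [-0.002, 0.213, 0.977, 0.003]
wrist_force: [-10.4, 0.0, 15.0]
finger_gap: 0.397
finger_force: 127.3
```

```bash
python3 snap.py g13;python3 -c "
import cv2,numpy as np
a,b=[cv2.imread(f'pics/g{i}.png')[:300,400:] for i in(6,13)]
cv2.imwrite('pics/cmp6.png',np.hstack([a,b]))"
```

```text
t 21.68 pos [0.5559 0.007  0.2373] theta 24.6 q [-0.51  0.21  0.49  1.84 -0.12  1.12  1.16] F [-10.4   0.   15. ] M [1.82 1.33 1.17] gap 0.397 ff 127.3
```

View pics/cmp6.png

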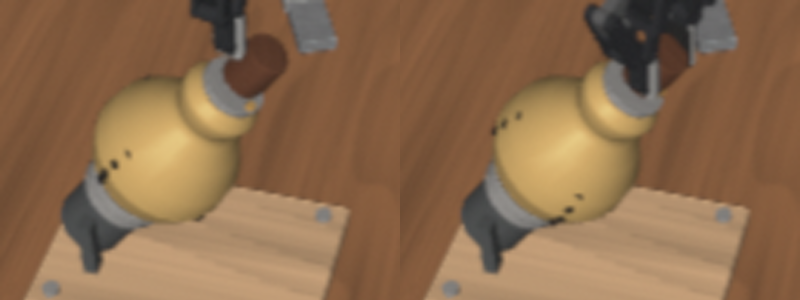

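The gourd moved less than commanded because the grip slipped at first. The 3-column is now at (495,130), (504,124), (518,116) and the 4-column at (560,220), (569,210), (579,197). I fit the turn angles numerically from the dots.

```bash
cat > fitang.py <<'E'
import io,contextlib
with contextlib.redirect_stdout(io.StringIO()):
    from ang import *
F=lambda r,z,t:(proj(c,pt(r,z,t))[0]+.5-[235,155])*400/130
O={'g6':{4:[(102,177),(114,164),(128,153)]},'g7':{3:[(97,119),(105,112),(120,104)],4:[(144,215),(157,204),(167,191)]},
'g10':{3:[(101,166),(111,158),(125,148)]},'g11':{3:[(120,194),(130,185),(143,173)]},'g12':{3:[(103,173),(114,164),(128,153)]},
'g13':{3:[(95,130),(104,124),(118,116)],4:[(160,220),(169,210),(179,197)]},'g1':{}}
O.pop('g1');ks=list(O)
def f(x):
    T=dict(zip(ks,x));n=len(ks);r=[x[n:n+3],x[n+6:n+9]];z=[x[n+3:n+6],x[n+9:n+12]];dx=x[n+12:]
    e=[]
    for k in ks:
        for col,P in O[k].items():
            for i in range(3): e+=list(F(r[col-3][i]/1e3,z[col-3][i]/1e3,T[k]+(col-1)*np.pi/2)+dx-np.array(P[i]))
    return np.r_[e,(np.r_[r[0],r[1]]-57)/2,dx/3]
x0=np.r_[np.radians([130,195,228,250,230,205]),[57]*3,[35,45,55],[57]*3,[35,45,55],0,0]
s=least_squares(f,x0);print(dict(zip(ks,np.round(np.degrees(s.x[:6]),1))),np.round(s.x[6:],1),'rms',np.sqrt(np.mean(s.fun**2)))
E
python3 fitang.py
```

```text
{'g6': np.float64(144.2), 'g7': np.float64(187.5), 'g10': np.float64(228.4), 'g11': np.float64(253.2), 'g12': np.float64(233.5), 'g13': np.float64(199.0)} [60.  58.1 54.2 47.4 60.  75.7 59.4 58.7 55.2 43.3 61.2 76.6 -0.8 -0.6] rms 0.6866587984631891
```

Creep stops at 144° and 233.5° put lowest at 189°. The gourd is at 199°, so I turn a last ~10° clockwise.

Emit:
arm_command([
  {"dx": 0, "dy": 0, "dz": 0, "spin": 0.03},
  {"dx": 0, "dy": 0, "dz": 0, "spin": 0.03},
  {"dx": 0, "dy": 0, "dz": 0, "spin": 0},
  {"dx": 0, "dy": 0, "dz": 0, "spin": 0},
  {"dx": 0, "dy": 0, "dz": 0, "spin": 0},
  {"dx": 0, "dy": 0, "dz": 0, "spin": 0},
  {"dx": 0, "dy": 0, "dz": 0, "spin": 0},
  {"dx": 0, "dy": 0, "dz": 0, "spin": 0},
])

```text
time_s: 22.5
eef_pos: [0.5493, 0.0114, 0.2404]
tcp_rot: [-0.011, 0.303, 0.953, 0.004]
wrist_force: [-32.1, 6.2, 41.6]
finger_gap: 0.398
finger_force: 87.9
```

```bash
python3 snap.py g14
python3 - <<'E'
import cv2,numpy as np
for g in ('g7','g13','g14'):
    im=cv2.imread(f'pics/{g}.png')[80:240,480:660].astype(int)
    h=cv2.morphologyEx(im.max(2).astype(np.uint8),cv2.MORPH_BLACKHAT,np.ones((17,17)))
    n,l,s,c=cv2.connectedComponentsWithStats((h>45).astype(np.uint8))
    print(g,[(tuple(np.round(c[i]+[480,80]-[400,0]).astype(int).tolist()),int(s[i,4])) for i in range(1,n) if 8<s[i,4]<300])
E
```

```text
t 22.5 pos [0.5493 0.0114 0.2404] theta 35.3 q [-0.53  0.21  0.51  1.84 -0.13  1.14  0.98] F [-32.1   6.2  41.6] M [2.57 5.94 0.76] gap 0.398 ff 87.9
g7 [((96, 119), 11), ((192, 126), 76), ((81, 189), 47), ((166, 191), 32), ((156, 204), 65), ((143, 216), 113), ((125, 232), 49)]
g13 [((242, 91), 29), ((118, 116), 10), ((193, 127), 92), ((93, 131), 17), ((81, 189), 45), ((179, 196), 16), ((169, 210), 48), ((210, 209), 10), ((154, 221), 167), ((125, 232), 52)]
g14 [((244, 92), 39), ((192, 126), 77), ((94, 127), 18), ((81, 189), 48), ((174, 194), 20), ((165, 208), 53), ((151, 220), 166), ((125, 232), 49)]
```

Turn is now about 195°, roughly 6° from lowest, but the grip is strained at this angle (52 N at the wrist). I regrip squarely with low force and trim.

Emit:
arm_command([
  {"dx": 0, "dy": 0, "dz": 0, "spin": 0},
  {"dx": 0, "dy": 0, "dz": 0, "spin": 0},
  {"dx": 0, "dy": 0, "dz": 0, "spin": 0},
  {"dx": 0, "dy": 0, "dz": 0, "spin": 0},
  {"dx": 0, "dy": 0, "dz": -0.5, "spin": 0},
  {"dx": 0, "dy": 0, "dz": -0.5, "spin": 0},
  {"dx": 0, "dy": 0, "dz": -0.5, "spin": 0},
  {"dx": 0, "dy": 0, "dz": -0.5, "spin": 0},
], claw=-1)

```text
time_s: 23.27
eef_pos: [0.5576, 0.004, 0.2862]
tcp_rot: [0.001, 0.306, 0.952, 0.0]
wrist_force: [0.3, -0.1, -0.6]
finger_gap: 1.0
finger_force: 0.0
```

Emit:
arm_command([
  {"dx": 0, "dy": 0, "dz": 0, "spin": -0.038},
  {"dx": 0, "dy": 0, "dz": 0, "spin": -0.038},
  {"dx": 0, "dy": 0, "dz": 0, "spin": -0.038},
  {"dx": 0, "dy": 0, "dz": 0, "spin": -0.038},
  {"dx": 0, "dy": 0, "dz": 0, "spin": -0.038},
  {"dx": 0, "dy": 0, "dz": 0, "spin": -0.038},
  {"dx": 0, "dy": 0, "dz": 0, "spin": 0},
])

```text
time_s: 23.85
eef_pos: [0.5576, 0.0042, 0.2858]
tcp_rot: [0.001, -0.048, 0.999, 0.0]
wrist_force: [0.3, -0.1, -0.0]
finger_gap: 0.998
finger_force: 0.0
```

Emit:
arm_command([
  {"dx": 0, "dy": 0, "dz": 0.5, "spin": 0},
  {"dx": 0, "dy": 0, "dz": 0.5, "spin": 0},
  {"dx": 0, "dy": 0, "dz": 0.5, "spin": 0},
  {"dx": 0, "dy": 0, "dz": 0.5, "spin": 0},
  {"dx": 0, "dy": 0, "dz": 0, "spin": 0},
  {"dx": 0, "dy": 0, "dz": 0, "spin": 0},
])

```text
time_s: 24.35
eef_pos: [0.5557, 0.0042, 0.2323]
tcp_rot: [-0.002, -0.047, 0.999, -0.0]
wrist_force: [0.4, 0.1, -0.1]
finger_gap: 1.003
finger_force: 0.0
```

Emit:
arm_command([
  {"dx": 0, "dy": 0, "dz": 0, "spin": 0},
  {"dx": 0, "dy": 0, "dz": 0, "spin": 0},
  {"dx": 0, "dy": 0, "dz": 0, "spin": 0},
  {"dx": 0, "dy": 0, "dz": 0, "spin": 0},
  {"dx": 0, "dy": 0, "dz": 0, "spin": 0},
  {"dx": 0, "dy": 0, "dz": 0, "spin": 0},
  {"dx": 0, "dy": 0, "dz": 0, "spin": 0},
  {"dx": 0, "dy": 0, "dz": 0, "spin": 0},
], claw=1, newtons=40)

```text
time_s: 25.02
eef_pos: [0.5574, 0.0052, 0.2353]
tcp_rot: [0.001, -0.047, 0.999, 0.001]
wrist_force: [-1.8, 3.3, 5.8]
finger_gap: 0.407
finger_force: 39.6
```

```bash
cat > dots.py <<'E'
import cv2,numpy as np,sys
g=sys.argv[1]
im=cv2.imread(f'pics/{g}.png')[80:240,480:660].astype(int)
h=cv2.morphologyEx(im.max(2).astype(np.uint8),cv2.MORPH_BLACKHAT,np.ones((17,17)))
n,l,s,c=cv2.connectedComponentsWithStats((h>45).astype(np.uint8))
print(g,[(tuple(np.round(c[i]+[80,80]).astype(int).tolist()),int(s[i,4])) for i in range(1,n) if 8<s[i,4]<300])
E
python3 snap.py g15; python3 dots.py g15
```

```text
t 25.02 pos [0.5574 0.0052 0.2353] theta -5.4 q [-0.47  0.21  0.44  1.84 -0.1   1.11  1.67] F [-1.8  3.3  5.8] M [ 0.11  0.39 -0.47] gap 0.407 ff 39.6
g15 [((192, 126), 77), ((94, 127), 17), ((82, 189), 45), ((174, 194), 20), ((165, 208), 53), ((151, 220), 165), ((125, 231), 52)]
```

Still about 195°. I trim it by a small clockwise turn.

Emit:
arm_command([
  {"dx": 0, "dy": 0, "dz": 0, "spin": 0.02},
  {"dx": 0, "dy": 0, "dz": 0, "spin": 0.02},
  {"dx": 0, "dy": 0, "dz": 0, "spin": 0.02},
  {"dx": 0, "dy": 0, "dz": 0, "spin": 0},
  {"dx": 0, "dy": 0, "dz": 0, "spin": 0},
  {"dx": 0, "dy": 0, "dz": 0, "spin": 0},
  {"dx": 0, "dy": 0, "dz": 0, "spin": 0},
  {"dx": 0, "dy": 0, "dz": 0, "spin": 0},
])

```text
time_s: 25.78
eef_pos: [0.5589, 0.0055, 0.2347]
tcp_rot: [0.002, 0.045, 0.999, 0.001]
wrist_force: [5.8, 0.1, -2.9]
finger_gap: 0.398
finger_force: 49.8
```

```bash
python3 snap.py g16; python3 dots.py g16; python3 snap.py g17; python3 dots.py g17
```

```text
t 25.78 pos [0.5589 0.0055 0.2347] theta 5.2 q [-0.49  0.22  0.47  1.84 -0.11  1.11  1.49] F [ 5.8  0.1 -2.9] M [ 1.73 -1.36  1.03] gap 0.398 ff 49.8
g16 [((96, 120), 10), ((192, 126), 78), ((82, 189), 46), ((168, 192), 33), ((157, 205), 61), ((145, 217), 131), ((125, 232), 49)]
t 25.88 pos [0.5589 0.0055 0.2347] theta 5.2 q [-0.49  0.22  0.47  1.84 -0.11  1.11  1.49] F [ 4.   0.8 -2.3] M [ 1.75 -1.31  1.05] gap 0.4 ff 49.8
g17 [((96, 119), 9), ((192, 126), 78), ((82, 189), 46), ((168, 192), 32), ((157, 205), 63), ((145, 217), 131), ((125, 232), 50)]
```

The turn is about 188.5° against lowest at 189°. The gourd is at rest with a firm, low-force grip. Handing in.

```bash
python3 -c "
from cell import ctrl
print(ctrl.finish_job())"
```

```text
the job is handed in; nothing more can be done
None
```

The job is handed in: by my measurements the gourd's heavy side is within a few degrees of lowest, at rest and still gripped at about 50 N; the bystanders were never approached, and no verdict came back.

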